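# Nest the empty tote in the base tote

### The arm

A 7-joint arm with a two-finger parallel gripper is mounted at the origin on a cart in front of the work surface, level with it; the furniture and walls round the work are solid. World frame = base frame: x ahead of the robot, y to its left, z up, the work surface at z = 0. Lengths are in m, angles in degrees, forces in N, time in s.
With the tool pointing down it reaches from about 0.425 to 0.875 m from the base axis. Payload 4.7 kg.
Tool frame: the origin (TCP) lies at the very end of the fingers, on their centre line; the grasp point (between the pads) lies behind it (env.pinch_z is the z of the grasp point in the tool frame, in m); z points along the fingers, y is the direction in which the jaws open and shut (so a half turn about z gives the same grasp; the last joint's range is limited). The gripper opens to 87 mm and grips with 3 to 60 N. Pads are 19 mm wide; open, the fingers measure 117 mm over their backs; the gripper's body (75 mm by 190 mm) begins 51 mm behind the grasp point.
Start: joints at [72.829, 18.392, -4.016, 83.108, 1.295, 78.541, -3.26], TCP at [0.201, -0.618, 0.223] pointing down, gripper open.
Joint ranges: [-163.93, 163.93], [-17.29, 119.83], [-79.2, 71.16], [3.27, 140.29], [-89.18, 269.18], [5.43, 117.66], [-154.24, 154.24]. Speed limits (degrees/s): [147.25, 147.25, 180, 180, 180, 180, 180].

### API

Orientations are given as [roll, pitch, yaw] about the fixed x, y, z axes, in that order (R = Rz(yaw) Ry(pitch) Rx(roll)).
In Python, from cell import readout, read_camera, env gives the robot as it stands. The module is installed in compiled form; this text tells all that it offers.
- The arm moves only by the tool servo_tool, never from a script. Its argument "plan" is a list that holds one entry, the list of rows, each a list of 5 numbers: the finger opening in m, from 0 to 0.087, then the shift along the tool's x, y, z in m, then the turn about the tool's z in rad. In form: [[[jaw, x, y, z, yaw], ...]]. A call has 1 to 12 rows; each row is the pose to reach, as a shift and turn from the pose measured when the call began, along the tool's axes at that moment; what a row does not reach only later rows make up. A row lasts 1/12 s, in which the tool goes at most 41.7 mm and 7.16 degrees, less where a joint would pass 70% of its speed; a pose out of reach is approached as far as the arm can. A call with a gripper value outside its range is refused whole. The fingers move at their own pace and stop on an object; "force" is the grip in N (left out, the last holds). Time passes only in rows, so rows that repeat a pose let the fingers close. It gives the time, the measured TCP pose, the force and the opening at its end, in the units of the state.
- readout.get_obs(): the state, without advancing time (a new reading comes with each control period).
- read_camera(name): name is "scene" or "top"; returns a dict with "image" (384x512x3 uint8, red, green, blue), "range_z" (384x512 float32, m along the optical axis (not along the pixel's ray), 0 where there is no reading), "mtx" (3x3 intrinsics, pixels), "camera_from_world" (4x4, takes a point from world to camera coordinates). Camera axes: x right, y up, looking along -z (the intrinsics and any distortion apply to the point x, -y, -z); pixel columns grow to the right and rows downward; lengths in m; the calibration is good to about 2 mm. A picture is of the moment at which its call begins.
- env.sign_off(): hands the job in, once; it reports no verdict.
The state is a dict: "time_s": time; "qpos": joint angles; "joint_velocities": joint speeds; "effort": joint torques, N m; "tool_pos": TCP position; "tool_rot": TCP orientation; "force": force on the tool from outside, world axes, zero at the start; "wrist_torque": the same for the moment, N m; "grip_width": finger opening in m.
Only numpy, scipy, OpenCV 4.12 (cv2) and the standard library are available. Lean on these libraries where they do the work, as an engineer would, in place of code of your own. Each camera call takes 0.05 s, during which the arm holds its last target. There are 200 camera calls.

### The job

Put the empty tote away: it nests inside the base tote on the aluminium rail when their grooves and ribs match, but only stacks on top the other way round, so turn it half a turn, feel your way into the mouth with light force, and press it fully home until the two spring catches have snapped in. Work gently, never forcing it, let go of it at the end, and leave the other things on the bench where they are.

Things in the scene. Friction and masses are not known exactly. Their poses are not given: they have to be found in the camera images.
- tote: loose empty grey open tote, 130 long (x) x 58 wide (y) x 90 mm high, 0.2-0.45 kg; origin at the centre of its underside, z up. Each end wall has full-height vertical outside grooves, 13 mm wide, 10 deep: two (y = +-14 mm) in the +x end, one (y = 0) in the -x end. End lips stand out 6 mm, 74-84 mm up. Starts on the bench with its +x towards the robot, within 0.6 rad
- tote_grip (a point): centre of the tote 74 mm over its underside: grip here from above, across the 58 mm width (the tote's y), on the plain vertical long walls. The home tote stands 45 mm out of the base tote, so keep fingertips at least 50 mm over the tote's underside. A window in the middle of each long wall, 26 mm long, 14-26 mm up, takes a catch
- tote_two_groove_end (a point): the middle of the tote's two-groove end wall: 65 mm along the tote's +x, 45 mm over its underside
- rail: fixed aluminium rail, 260 x 60 x 8 mm, on the bench; origin at the centre of its underside, x along it, z up. It carries the grey base tote, centred in y, an open box 142 x 71 x 49 mm with ribs inside its end walls, 8 mm wide, 8 deep, floor to rim: two (y = +-14 mm) at the rail's +x end, one (y = 0) at the -x end. The tote nests only with its +x along the rail's +x
- mouth_middle (a point): point of the rail 57 mm over its origin, level with the base tote's flat rim. THE BASE TOTE'S PLACE ALONG THE RAIL IS NOT REPORTED: the centre of its mouth lies 6 to 40 mm from here towards the rail's +x, find it by feel or by eye. It stays put under light force. Mouth 134 x 63 mm: 2 mm play at each end of the tote, 2.5 mm each side, no lead-in; walls 4 mm, end lips 6 mm more
- home_middle (a point): point of the rail 12 mm over its origin, level with the base tote's inner floor and with the tote's origin when it is home (57 mm when it rests on the rim). Two steel roller catches spring in from the long walls: the tote's foot meets them 25 mm above home, passing them takes about 10-15 N (its weight is not enough), home they sit in its windows. Over 35 N on the base tote is forcing it
- calcium_jar: bystander: small jar with a dark cap, 40 mm across, 105 mm high; origin at the centre of its underside
- tape_measure: bystander: tape measure, 67 x 79 x 33 mm; origin at the centre of its underside
- hygrometer: bystander: flat round black dial, 60 mm across, 16 mm high; origin at the centre of its underside
Not all that is in view belongs to the job. What is shaped like the tote but yellow is not meant.

How it is judged (in metres and radians):
On the way:
1. the tote is lifted and carried over the base tote, turned so that its two-groove end lies towards the rail's +x (height (world z) of tote above 0.05 m and horizontal distance between tote and rail below 0.08 m and x of tote_two_groove_end in the frame of rail above 0.02 m), for 0.1 s.
At the end, for the whole second after the job is handed in: the tote stands nested in the base tote with its two-groove end towards the rail's +x: its origin between 9 and 14.5 mm over the rail's origin, within 6 mm of the rail's centre line and 0 to 46 mm from its middle towards its +x, tilted less than 0.05 rad, at rest and released (z of tote in the frame of rail between 0.009 and 0.0145 m and y of tote in the frame of rail between -0.006 and 0.006 m and x of tote in the frame of rail between 0 and 0.046 m and x of tote_two_groove_end in the frame of rail above 0.03 m and angle between tote's own z axis and vertical below 0.05 rad and linear speed of tote below 0.02 m/s and contact force between tote and the fingers below 0.1 N); the robot touches nothing.
It fails at once if the tote is forced: pressed on the base tote or rail with more than 35 N (contact force between tote and rail above 35 N).
It fails at once if a bystander (jar, tape measure, dial) is moved more than 20 mm (distance of any of calcium_jar, tape_measure, hygrometer from where it was at the start of the episode above 0.02 m).
It also fails if it takes over 61 s, if anything falls off the work surface, if the arm or the gripper's body presses on something with over 40 N, if the wrist force passes 120 N, or if a joint passes its speed limit or range.

## Working session

There is one attempt and no reset: what is moved stays moved. The work goes in short steps, Python scripts to look and compute and a tool call to move; the robot and the scene stay as the last step left them, time stands still between calls to the robot, and variables do not carry over. Pictures are saved under pics/ and viewed, about 8 in all and at most 12, crops included, and the job is handed in when it is done.

Besides the shell and the picture viewer there is one more tool, called after "Emit:" as name(argument=value, ...) on one line, values as JSON. servo_tool: Moves the arm, as the interface text tells. Its arguments: {"type":"object","properties":{"plan":{"type":"array"},"force":{"type":"number"}},"required":["plan"]}

```bash
mkdir -p pics
cat > h.py <<'E'
import numpy as np, cv2
from cell import readout, read_camera, env
def cam(n):
    c=read_camera(n); return c
def cloud(c):
    z=c["range_z"]; K=c["mtx"]; v,u=np.mgrid[:z.shape[0],:z.shape[1]]
    P=np.stack([(u-K[0,2])/K[0,0]*z,-(v-K[1,2])/K[1,1]*z,-z],-1)
    T=np.linalg.inv(c["camera_from_world"]); W=P@T[:3,:3].T+T[:3,3]; W[z==0]=np.nan; return W
E
python3 - <<'E'
from h import *
o=readout.get_obs(); print(o, env.pinch_z)
ims=[]
for n in("scene","top"):
    c=cam(n); np.savez(n,**c); print(n,c["mtx"],np.linalg.inv(c["camera_from_world"])[:3].round(3)); cv2.imwrite(f"pics/{n}0.png",cv2.resize(c["image"][...,::-1],(800,600),interpolation=cv2.INTER_CUBIC))
E
```

```text
{'time_s': 0.0, 'qpos': array([72.82701789, 18.43996991, -4.01322507, 83.17541286,  1.29366269,
       78.54340609, -3.25780506]), 'joint_velocities': array([-0.00429882,  0.01942181,  0.0182369 ,  0.00642343,  0.10245408,
       -0.04380004, -0.08058476]), 'effort': array([ 1.05340557e-04, -4.91294754e+01, -4.03674496e-01, -3.12539327e+01,
       -6.38073147e-02,  4.36451565e-02,  1.62130386e-04]), 'tool_pos': array([ 0.20041104, -0.61772728,  0.22144644]), 'tool_rot': array([-1.79886375e+02,  5.34318766e-03,  1.79824877e+01]), 'force': array([-0.49967066, -0.03498531,  0.20913017]), 'wrist_torque': array([-0.02851134, -0.02680936,  0.00667649]), 'grip_width': 0.08699420361511766} -0.0187
scene [[432.21778093   0.         253.61761326]
 [  0.         432.21778093 194.48669815]
 [  0.           0.           1.        ]] [[-0.399  0.703 -0.589 -0.378]
 [-0.917 -0.296  0.267  0.467]
 [ 0.013  0.647  0.763  1.279]]
top [[402.25514675   0.         246.13065842]
 [  0.         402.25514675 191.45626489]
 [  0.           0.           1.        ]] [[-0.058  0.978 -0.202  0.29 ]
 [-0.998 -0.058  0.006  0.035]
 [-0.005  0.202  0.979  1.436]]
```

View pics/scene0.png

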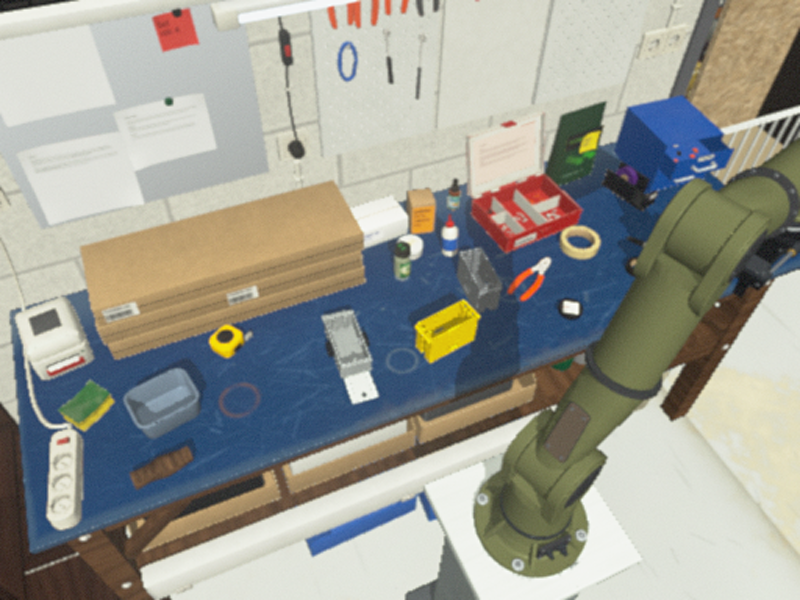

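View pics/top0.png

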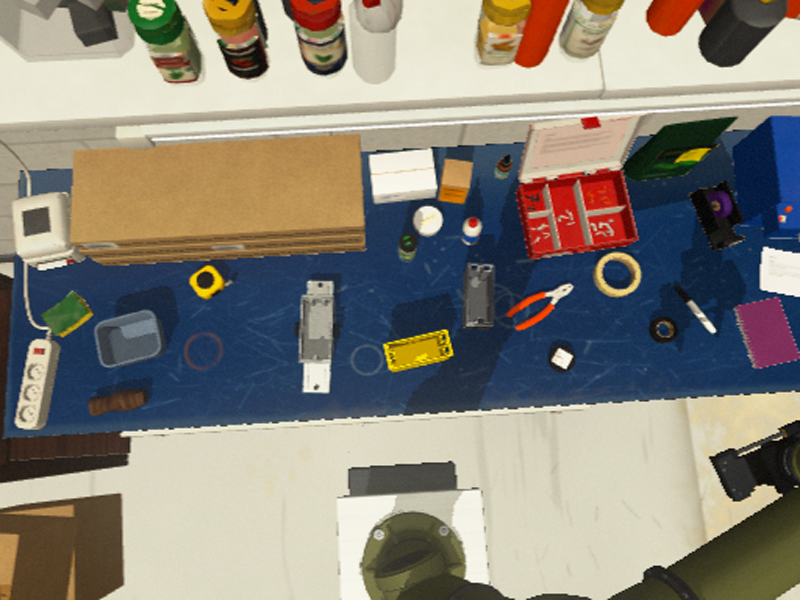

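The view shows three tote-shaped things (top view, 800x600). The grey one at (479,295) stands loose on the bench and fits the tote. The yellow one at (418,350) is the decoy. The grey one at (318,328) sits on the rail, so it's the base tote. I'll confirm with an enlarged crop and measure.

Run:
```python
from h import *
c=dict(np.load("top.npz")); W=cloud(c); im=c["image"]
A=cv2.resize(im[170:260,170:330][...,::-1],None,fx=5,fy=5,interpolation=cv2.INTER_CUBIC)
cv2.imwrite("pics/crop1.png",A)
hsv=cv2.cvtColor(im,cv2.COLOR_RGB2HSV)
for n,(u0,u1,v0,v1) in dict(tote=(290,322,162,215),base=(185,222,172,256)).items():
    w=W[v0:v1,u0:u1].reshape(-1,3); s=hsv[v0:v1,u0:u1].reshape(-1,3)
    print(n,np.histogram(w[:,2],np.arange(-.01,.12,.01)))
    for lo,hi in ((.08,.1),(.045,.075),(.004,.015)):
        m=(w[:,2]>lo)&(w[:,2]<hi)&(s[:,1]<90)
        if m.sum()<20: continue
        q=w[m]; r=cv2.minAreaRect(q[:,:2].astype(np.float32)*1000); print(lo,m.sum(),np.median(q[:,2]),r,cv2.boxPoints(r).round(0).tolist())
# other tall things
for n,(u,v) in dict(jar=(260,155),tape=(133,180),blk=(425,210),tape2=(360,229)).items(): print(n,W[v,u].round(3))
```

```text
tote (array([475, 745,  42,  39,  39,  40,  19,  60,  33, 142,  49,   0]), array([-0.01,  0.  ,  0.01,  0.02,  0.03,  0.04,  0.05,  0.06,  0.07,
        0.08,  0.09,  0.1 ,  0.11]))
0.08 190 0.08721154513373619 ((567.489501953125, -183.14785766601562), (58.43930435180664, 141.69830322265625), 84.07367706298828) [[494.0, -205.0], [635.0, -220.0], [641.0, -161.0], [500.0, -147.0]]
0.045 109 0.06313185082565043 ((564.8223266601562, -181.58892822265625), (57.07484436035156, 134.8358917236328), 83.94327545166016) [[495.0, -203.0], [629.0, -217.0], [635.0, -160.0], [501.0, -146.0]]
0.004 195 0.0064183646748876555 ((563.6394653320312, -183.49615478515625), (63.854000091552734, 130.7718048095703), 72.21556091308594) [[492.0, -194.0], [616.0, -234.0], [636.0, -173.0], [511.0, -133.0]]
base (array([ 829, 1357,  491,   34,   48,   94,  215,   25,    0,    0,    0,
          0]), array([-0.01,  0.  ,  0.01,  0.02,  0.03,  0.04,  0.05,  0.06,  0.07,
        0.08,  0.09,  0.1 ,  0.11]))
0.045 274 0.056114424984846534 ((516.5108032226562, 184.28619384765625), (90.97476196289062, 152.93153381347656), 88.5575942993164) [[439.0, 141.0], [592.0, 137.0], [594.0, 228.0], [441.0, 232.0]]
0.004 807 0.009781468473835986 ((510.13677978515625, 181.13742065429688), (88.53984832763672, 259.4866943359375), 81.34504699707031) [[375.0, 157.0], [632.0, 118.0], [645.0, 205.0], [389.0, 244.0]]
jar [ 0.689 -0.028  0.105]
tape [0.644 0.428 0.036]
blk [ 0.48  -0.614 -0.002]
tape2 [ 0.423 -0.367  0.018]
```

View pics/crop1.png

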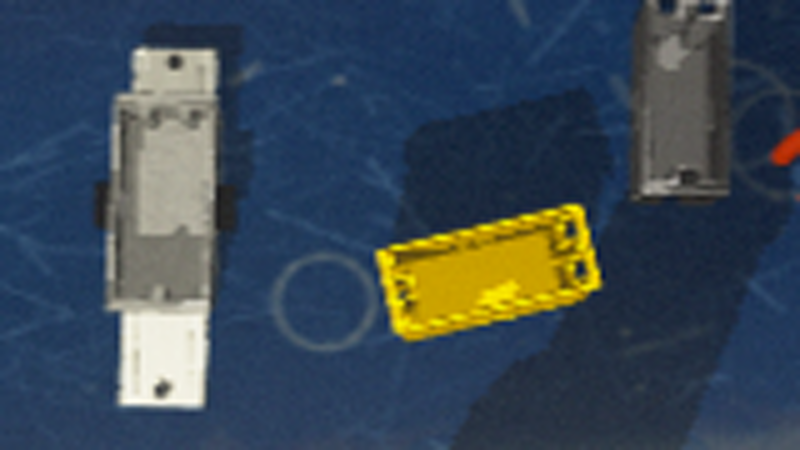

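The loose grey tote is at crop (680,100), the base at (165,200) and the decoy at (490,270). Two base ribs show at the far end (155,115)/(195,115) and one at the near end (160,295), so rail +x points away from the robot. The crop cuts off the tote's far end, so I'll enlarge the tote in both views to check which end has two grooves.

Run:
```python
from h import *
t=np.load("top.npz")["image"][158:218,282:332]; s=np.load("scene.npz")["image"][150:205,283:330]
f=lambda a:cv2.resize(a[...,::-1],(395,500),interpolation=cv2.INTER_CUBIC)
cv2.imwrite("pics/crop2.png",np.hstack([f(t),f(s)]))
c=dict(np.load("top.npz"));W=cloud(c);im=c["image"]
hsv=cv2.cvtColor(im,cv2.COLOR_RGB2HSV)
# rail: bright low-sat pixels at z~8mm ; base rim
R=W[172:260,180:226];H=hsv[172:260,180:226]
m=(R[...,2]>.003)&(R[...,2]<.016)&(H[...,1]<60)&(H[...,2]>190)
q=R[m][:,:2]; q=q[(q[:,0]<.43)|(q[:,0]>.60)]
r=cv2.minAreaRect((q*1000).astype(np.float32));print("rail",m.sum(),r,cv2.boxPoints(r).round().tolist())
m=(R[...,2]>.050)&(R[...,2]<.065)&(H[...,1]<60)
q=R[m][:,:2]; r=cv2.minAreaRect((q*1000).astype(np.float32)); print("rim",r)
for a in np.arange(.43,.61,.01):
    y=q[(abs(q[:,0]-a)<.005)][:,1]; 
    if len(y): print(round(a,2),len(y),y.min().round(3),y.max().round(3),end=' | ')
```

```text
rail 250 ((509.8111267089844, 186.22842407226562), (56.994911193847656, 253.87603759765625), 86.6984634399414) [[381.0, 165.0], [635.0, 150.0], [638.0, 207.0], [385.0, 222.0]]
rim ((516.9882202148438, 182.64260864257812), (71.5946273803711, 153.15357971191406), 85.60668182373047)
0.44 28 0.155 0.21 | 0.45 39 0.154 0.223 | 0.46 10 0.151 0.22 | 0.47 9 0.15 0.22 | 0.48 8 0.15 0.219 | 0.49 8 0.149 0.219 | 0.5 7 0.149 0.218 | 0.51 7 0.148 0.219 | 0.52 9 0.148 0.218 | 0.53 5 0.148 0.214 | 0.54 6 0.147 0.214 | 0.55 6 0.146 0.214 | 0.56 5 0.146 0.213 | 0.57 10 0.142 0.213 | 0.58 31 0.142 0.213 | 0.59 52 0.142 0.212 |
```

View pics/crop2.png

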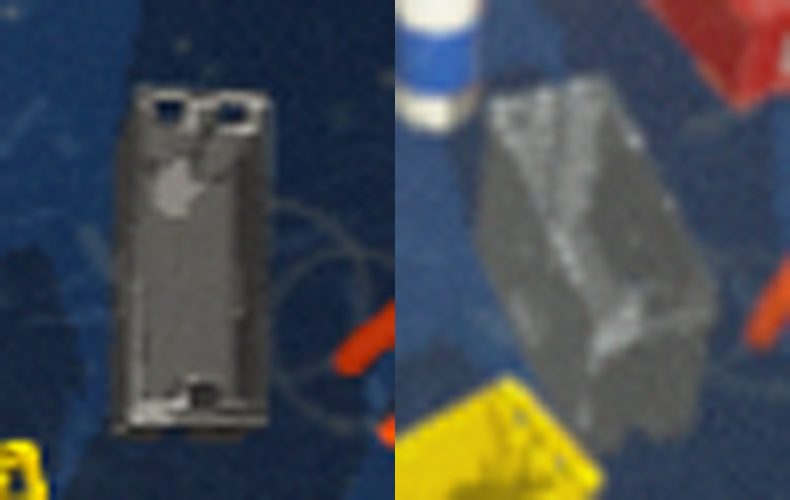

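The far end shows two see-through grooves at (170,110) and (235,110), and the near end one dark one at (205,393). That disagrees with the text, which puts the two-groove +x end towards the robot. I'll check with depth profiles of the end walls.

Run:
```python
from h import *
np.set_printoptions(linewidth=200,suppress=True)
def prof(W,o,yaw,sel,name):
    a=np.radians(yaw);d=W[...,:2]-o;x=d[...,0]*np.cos(a)+d[...,1]*np.sin(a);y=-d[...,0]*np.sin(a)+d[...,1]*np.cos(a)
    m=sel(x,y,W[...,2]);print(name,m.sum())
    for b in np.arange(-.030,.03,.004):
        k=m&(y>=b)&(y<b+.004)
        if k.any(): print(f"{1000*b+2:.0f}:{np.median(x[k])*1000:.0f}({x[k].min()*1000:.0f},{x[k].max()*1000:.0f},{k.sum()})",end=' ')
    print()
S=dict(np.load("scene.npz"));T=dict(np.load("top.npz"))
for n,c in(("scene",S),("top",T)):
    W=cloud(c)
    prof(W,np.array([.5675,-.1831]),-5.9,lambda x,y,z:(abs(y)<.03)&(x<-.045)&(x>-.085)&(z>.015)&(z<.068),n+" tote near wall out")
    prof(W,np.array([.5675,-.1831]),-5.9,lambda x,y,z:(abs(y)<.03)&(x>.035)&(x<.085)&(z>.02)&(z<.08),n+" tote far wall in")
    prof(W,np.array([.517,.183]),-4,lambda x,y,z:(abs(y)<.03)&(x>.035)&(x<.085)&(z>.018)&(z<.05),n+" base far in")
t=T["image"][160:215,284:326]; s=S["image"][155:205,288:328]
g=lambda a:cv2.resize(np.clip(a.astype(float)*1.8,0,255).astype(np.uint8)[...,::-1],(395,500),interpolation=cv2.INTER_NEAREST)
cv2.imwrite("pics/crop3.png",np.hstack([g(t),g(s)]))
```

```text
scene tote near wall out 130
-28:-62(-65,-62,5) -24:-64(-69,-62,7) -20:-63(-68,-62,9) -16:-64(-65,-63,4) -12:-64(-69,-62,11) -8:-62(-68,-51,10) -4:-61(-67,-52,17) 0:-54(-54,-53,3) 4:-57(-57,-57,2) 8:-65(-66,-61,5) 12:-64(-67,-62,9) 16:-65(-67,-63,7) 20:-64(-69,-61,9) 24:-65(-69,-63,9) 28:-59(-67,-47,23) 
scene tote far wall in 130
-28:47(39,54,11) -24:50(37,58,22) -20:53(35,56,9) -16:53(49,58,9) -12:50(48,55,8) -8:54(50,65,11) -4:57(49,66,22) 0:62(51,64,8) 8:54(50,54,5) 12:53(52,69,5) 16:50(50,51,2) 20:55(55,55,1) 28:47(36,66,17) 
scene base far in 81
-28:69(68,71,4) -24:68(67,70,5) -20:68(66,70,5) -16:60(60,62,3) -12:61(58,73,8) -8:66(57,73,5) -4:68(66,74,6) 0:70(66,72,7) 4:69(69,73,4) 8:66(39,69,6) 12:61(60,62,6) 16:63(58,72,5) 20:68(63,71,6) 24:69(67,72,6) 28:66(65,70,5) 
top tote near wall out 35
-28:-51(-64,-47,5) -24:-56(-65,-48,2) -20:-65(-65,-65,1) -16:-65(-65,-65,1) -12:-65(-65,-64,3) -8:-58(-63,-55,3) -4:-55(-55,-55,3) 0:-55(-55,-55,1) 8:-64(-65,-53,3) 12:-65(-65,-65,1) 16:-64(-64,-64,1) 20:-65(-65,-65,1) 24:-64(-64,-64,2) 28:-58(-65,-49,8) 
top tote far wall in 85
-28:47(37,57,9) -24:52(40,54,8) -20:53(52,63,6) -16:52(52,55,7) -12:53(52,53,3) -8:52(51,53,5) -4:60(52,63,10) 0:63(63,63,1) 8:53(51,62,7) 12:52(52,53,5) 16:52(52,53,4) 20:52(51,53,4) 28:51(37,65,16) 
top base far in 35
-28:68(68,68,1) -24:68(61,68,3) -20:63(54,68,5) -16:60(53,61,3) -12:60(60,60,2) -8:68(68,68,1) -4:54(39,69,2) 0:53(39,67,2) 4:68(67,68,2) 8:66(60,68,5) 12:59(59,60,2) 16:60(60,60,1) 24:69(68,69,3) 28:68(58,68,3)
```

View pics/crop3.png

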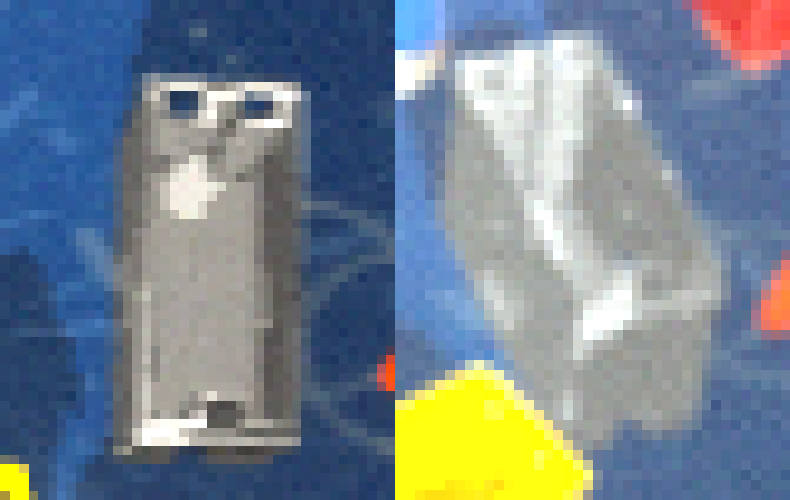

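Both cameras agree. The tote's near wall has one groove, recessed to -54 mm at y≈0, and its far wall has two. The base's two ribs (y≈±14) are at the far end, and its centre sits about 7 mm past the rail's middle towards the far side, so rail +x is far. So the tote already points the right way, which contradicts the text's "+x towards the robot". A half turn would make it stack rather than nest. I'll follow the geometry and let the light-force feel confirm it. Approaching now.

```bash
cat >> h.py <<'E'
def to(x,y,z,yaw):
    o=readout.get_obs(); p=o["tool_pos"]; from scipy.spatial.transform import Rotation as Ro
    R=Ro.from_euler("xyz",o["tool_rot"],degrees=True).as_matrix()
    d=R.T@(np.array([x,y,z])-p); dy=(o["tool_rot"][2]-yaw+180)%360-180
    print("t",round(o["time_s"],2),"pos",p.round(4),"rot",o["tool_rot"].round(2),"F",o["force"].round(2),"M",o["wrist_torque"].round(2),"w",round(o["grip_width"],4)); print("shift",d.round(4),"turn",round(np.radians(dy),4))
E
python3 - <<'E'
from h import *
to(.5675,-.183,.15,-5.9)
W=cloud(dict(np.load("top.npz"))); W2=cloud(dict(np.load("scene.npz")))
for V in (W,W2):
    # rim fits
    for nm,o,zl,zh,hl in (("base",(.517,.183),.05,.064,.06),("tote",(.5675,-.183),.08,.097,.055)):
        m=(V[...,2]>zl)&(V[...,2]<zh)&(abs(V[...,0]-o[0])<hl)&(abs(V[...,1]-o[1])<.042); q=V[m]
        L=[];
        for a in np.arange(-hl,hl,.006):
            k=abs(q[:,0]-o[0]-a)<.003
            if k.sum()>1: L.append((a,q[k,1].min(),q[k,1].max()))
        L=np.array(L); f=np.polyfit(L[:,0],L[:,1],1);g=np.polyfit(L[:,0],L[:,2],1); print(nm,"yaw",np.degrees(np.arctan([f[0],g[0]])).round(2),"mid y",round((f[1]+g[1])/2,4))
        m=(V[...,2]>zl)&(V[...,2]<zh)&(abs(V[...,0]-o[0])<.09)&(abs(V[...,1]-o[1])<.02); print("   x ends",np.percentile(V[m][:,0],[0.5,99.5]).round(4))
    m=(V[...,2]>.07)&(V[...,0]>.3)&(V[...,0]<.6)&(V[...,1]>-.14)&(V[...,1]<.15);print("yellow ext",np.nanmin(V[m],0),np.nanmax(V[m],0))
E
```

```text
t 0.1 pos [ 0.2005 -0.6178  0.2216] rot [-179.9     0.     17.98] F [-0.61  1.04 -0.18] M [-0.03 -0.02  0.01] w 0.0868
shift [ 0.4833 -0.3001  0.0721] turn 0.4168
base yaw [-3.39 -4.26] mid y 0.1822
   x ends [0.4399 0.5932]
tote yaw [-6.7 -5.4] mid y -0.1823
   x ends [0.4957 0.6397]
yellow ext [ 0.41531855 -0.111616    0.07007607] [0.49381118 0.03338606 0.09686975]
base yaw [-12.85  -4.9 ] mid y 0.1861
   x ends [0.4386 0.5963]
tote yaw [-5.15 -3.9 ] mid y -0.1827
   x ends [0.4894 0.6373]
yellow ext [ 0.41271997 -0.11150835  0.07023269] [0.49620051 0.03513048 0.09582577]
```

Emit:
servo_tool(plan=[[[0.087, 0.042, -0.026, 0, 0.04], [0.087, 0.08, -0.05, 0, 0.08], [0.087, 0.12, -0.075, 0, 0.12], [0.087, 0.16, -0.1, 0, 0.16], [0.087, 0.2, -0.125, 0, 0.2], [0.087, 0.24, -0.15, 0, 0.24], [0.087, 0.28, -0.174, 0, 0.28], [0.087, 0.32, -0.2, 0, 0.32], [0.087, 0.36, -0.224, 0, 0.36], [0.087, 0.4, -0.25, 0, 0.4], [0.087, 0.44, -0.275, 0.02, 0.417], [0.087, 0.475, -0.295, 0.04, 0.417]]], force=20)

```text
time_s: 1.1
tool_pos: [0.5223, -0.2358, 0.2025]
tool_rot: [-180.0, -0.1, -5.9]
force: [-0.8, -0.3, 0.3]
grip_width: 0.0868
```

```bash
python3 -c "
from h import *
to(.5675,-.183,.055,-5.9)"
```

```text
t 1.1 pos [ 0.5223 -0.2358  0.2025] rot [-1.7997e+02 -1.0000e-01 -5.9400e+00] F [-0.8  -0.33  0.31] M [ 0.   -0.05 -0.01] w 0.0868
shift [ 0.0392 -0.0571  0.1476] turn -0.0007
```

Emit:
servo_tool(plan=[[[0.087, 0.025, -0.036, 0.02, 0], [0.087, 0.039, -0.057, 0.04, 0], [0.087, 0.039, -0.057, 0.06, 0], [0.087, 0.039, -0.057, 0.08, 0], [0.087, 0.039, -0.057, 0.098, 0], [0.087, 0.039, -0.057, 0.113, 0], [0.087, 0.039, -0.057, 0.125, 0], [0.087, 0.039, -0.057, 0.135, 0], [0.087, 0.039, -0.057, 0.143, 0], [0.087, 0.039, -0.057, 0.148, 0], [0.087, 0.039, -0.057, 0.148, 0], [0.087, 0.039, -0.057, 0.148, 0]]])

```text
time_s: 2.1
tool_pos: [0.5675, -0.1832, 0.0549]
tool_rot: [-180.0, -0.1, -5.9]
force: [-0.4, 0.4, -0.1]
grip_width: 0.0871
```

Emit:
servo_tool(plan=[[[0.056, 0, 0, 0, 0], [0.05, 0, 0, 0, 0], [0.05, 0, 0, 0, 0], [0.05, 0, 0, 0, 0], [0.05, 0, 0, 0, 0], [0.05, 0, 0, 0, 0], [0.05, 0, 0, 0, 0], [0.05, 0, 0, 0, 0], [0.05, 0, 0, 0, 0], [0.05, 0, 0, 0, 0]]], force=20)

```text
time_s: 2.93
tool_pos: [0.5678, -0.1828, 0.0552]
tool_rot: [-180.0, -0.1, -5.9]
force: [-0.7, 2.0, 3.4]
grip_width: 0.0577
```

```bash
python3 -c "
from h import *
to(.5675,-.183,.18,-4)"
```

```text
t 2.93 pos [ 0.5678 -0.1828  0.0552] rot [-1.7995e+02 -1.5000e-01 -5.9300e+00] F [-0.66  1.98  3.38] M [ 0.42  0.08 -0.01] w 0.0577
shift [ 1.000e-04  1.000e-04 -1.248e-01] turn -0.0337
```

Emit:
servo_tool(plan=[[[0.05, 0, 0, -0.005, 0], [0.05, 0, 0, -0.015, 0], [0.05, 0, 0, -0.03, 0], [0.05, 0, 0, -0.05, 0], [0.05, 0, 0, -0.07, 0], [0.05, 0, 0, -0.09, 0], [0.05, 0, 0, -0.105, 0], [0.05, 0, 0, -0.115, 0], [0.05, 0, 0, -0.12, -0.03], [0.05, 0, 0, -0.12, -0.034], [0.05, 0, 0, -0.12, -0.034]]], force=30)

```text
time_s: 3.85
tool_pos: [0.5671, -0.1831, 0.1751]
tool_rot: [-180.0, -0.1, -4.0]
force: [-0.1, 0.8, -2.5]
grip_width: 0.0577
```

```bash
python3 -c "
from h import *
to(.517,.183,.175,-4)
c=cam('scene');im=c['image'];W=cloud(c)
a=np.radians(-4);d=W[...,:2]-readout.get_obs()['tool_pos'][:2];x=d[...,0]*np.cos(a)+d[...,1]*np.sin(a);y=-d[...,0]*np.sin(a)+d[...,1]*np.cos(a)
m=(abs(y)<.03)&(x<-.045)&(x>-.085)&(W[...,2]>.135)&(W[...,2]<.185)
for b in np.arange(-.03,.03,.005):
    k=m&(y>=b)&(y<b+.005); print(round(1000*b+2.5),k.sum(),(np.median(x[k])*1000).round(1) if k.any() else '',end=' | ')
k=(abs(d)<.1).all(-1)&(W[...,2]>.08)&(abs(x)<.055); print('zmin',np.nanpercentile(W[...,2][k&(abs(y)<.04)],[.5,2]))
"
```

```text
t 3.85 pos [ 0.5671 -0.1831  0.1751] rot [-1.7997e+02 -1.3000e-01 -4.0200e+00] F [-0.11  0.77 -2.55] M [0.04 0.06 0.04] w 0.0577
shift [-7.570e-02 -3.617e-01  1.000e-04] turn -0.0003
-28 8 -64.7 | -22 11 -64.4 | -17 13 -66.0 | -12 9 -64.8 | -7 26 -62.2 | -2 11 -55.2 | 3 2 -55.6 | 8 9 -64.0 | 13 11 -64.3 | 18 11 -64.8 | 23 11 -65.2 | 28 34 -57.1 | zmin [0.12328273 0.12768671]
```

Emit:
servo_tool(plan=[[[0.05, -0.003, -0.015, 0, 0], [0.05, -0.01, -0.05, 0, 0], [0.05, -0.018, -0.085, 0, 0], [0.05, -0.025, -0.12, 0, 0], [0.05, -0.033, -0.158, 0, 0], [0.05, -0.041, -0.196, 0, 0], [0.05, -0.049, -0.234, 0, 0], [0.05, -0.057, -0.272, 0, 0], [0.05, -0.065, -0.31, 0, 0], [0.05, -0.071, -0.34, 0, 0], [0.05, -0.0745, -0.356, 0, 0], [0.05, -0.0757, -0.3617, 0, 0]]])

```text
time_s: 4.9
tool_pos: [0.5141, 0.1885, 0.1742]
tool_rot: [-179.9, 0.0, -3.6]
force: [0.5, -0.4, -2.2]
grip_width: 0.0577
```

Emit:
servo_tool(plan=[[[0.05, 0, 0, 0.01, 0], [0.05, 0, 0, 0.025, 0], [0.05, 0, 0, 0.035, 0], [0.05, 0, 0, 0.04, 0], [0.05, 0, 0, 0.04, 0], [0.05, 0, 0, 0.04, 0]]])

```text
time_s: 5.4
tool_pos: [0.5142, 0.1875, 0.1338]
tool_rot: [-179.9, 0.1, -3.7]
force: [0.4, 0.2, -2.3]
grip_width: 0.0581
```

Run:
```python
from h import *
to(.517,.183,.112,-4)
c=cam('scene');t=cam('top')
for n,k in(('scene',c),('top',t)):
    W=cloud(k);o=readout.get_obs()['tool_pos']
    p=np.array([.517,.183,.057,1]);q=k['camera_from_world']@p;u=k['mtx'][0,0]*q[0]/-q[2]+k['mtx'][0,2];v=k['mtx'][1,1]*q[1]/q[2]+k['mtx'][1,2];print(n,u,v)
    u,v=int(u),int(v);a=k['image'][v-45:v+40,u-40:u+40]
    cv2.imwrite(f'pics/z_{n}.png',a[...,::-1])
    for lo,hi,hl,z in((.050,.063,.085,'base'),(.135,.155,.085,'tote')):
        a=np.radians(-4);d=W[...,:2]-[.517,.183];x=d[...,0]*np.cos(a)+d[...,1]*np.sin(a);y=-d[...,0]*np.sin(a)+d[...,1]*np.cos(a)
        m=(W[...,2]>lo)&(W[...,2]<hi)&(abs(x)<.09)&(abs(y)<.042)
        print(z,m.sum(),'x',np.percentile(x[m],[.5,99.5]).round(4),'y',np.percentile(y[m],[.5,99.5]).round(4), cv2.minAreaRect((W[m][:,:2]*1000).astype(np.float32)))
A=[cv2.resize(cv2.imread(f'pics/z_{n}.png'),(395,420),interpolation=cv2.INTER_CUBIC) for n in('scene','top')]
cv2.imwrite('pics/over.png',np.hstack(A))
```

```text
t 5.4 pos [0.5142 0.1875 0.1338] rot [-1.7987e+02  8.0000e-02 -3.7300e+00] F [ 0.44  0.25 -2.35] M [0.02 0.02 0.02] w 0.0581
shift [0.0032 0.0044 0.0218] turn 0.0047
scene 221.8045273454 216.06928445793005
base 115 x [-0.0777  0.0726] y [-0.0337  0.0369] ((514.888916015625, 184.845703125), (70.63165283203125, 150.9344024658203), 86.0811996459961)
tote 107 x [-0.0738  0.0502] y [-0.0328  0.0416] ((504.7274169921875, 188.2460479736328), (74.3743667602539, 125.21279907226562), 82.36024475097656)
top 202.01710125634654 210.14911771061168
base 11 x [0.071  0.0763] y [-0.0364 -0.0183] ((588.703125, 150.65322875976562), (18.43544578552246, 5.241307735443115), 84.96395874023438)
tote 3 x [0.0522 0.0591] y [-0.025  -0.0247] ((570.7714233398438, 154.34739685058594), (0.08463171124458313, 6.934055805206299), 88.73767852783203)
```

View pics/over.png

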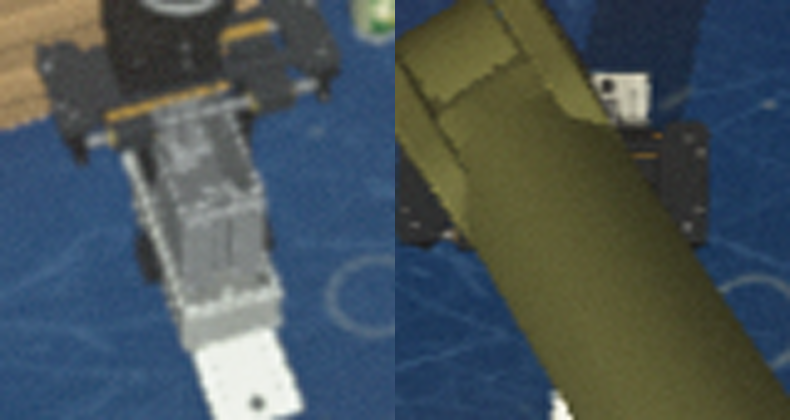

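The tote at (220,230) in the left view hangs upright over the base, with the single-groove end facing the camera at the base's single-rib end. Align it and come down to just over the rim.

Emit:
servo_tool(plan=[[[0.05, 0.0015, 0.002, 0.004, 0.0047], [0.05, 0.003, 0.004, 0.008, 0.0047], [0.05, 0.0032, 0.0044, 0.012, 0.0047], [0.05, 0.0032, 0.0044, 0.015, 0.0047], [0.05, 0.0032, 0.0044, 0.017, 0.0047], [0.05, 0.0032, 0.0044, 0.018, 0.0047], [0.05, 0.0032, 0.0044, 0.018, 0.0047], [0.05, 0.0032, 0.0044, 0.018, 0.0047]]])

```text
time_s: 6.17
tool_pos: [0.5176, 0.1839, 0.1168]
tool_rot: [-179.8, -0.0, -3.9]
force: [0.5, 0.4, -2.3]
grip_width: 0.0576
```

```bash
python3 -c "
from h import *
to(.517,.183,.108,-4)"
```

```text
t 6.17 pos [0.5176 0.1839 0.1168] rot [-1.7982e+02 -2.0000e-02 -3.9500e+00] F [ 0.49  0.38 -2.33] M [ 0.04 -0.01  0.07] w 0.0576
shift [-0.0006  0.001   0.0088] turn 0.0009
```

Emit:
servo_tool(plan=[[[0.05, -0.0005, 0.001, 0.002, 0.001], [0.05, -0.0005, 0.001, 0.003, 0.001], [0.05, -0.0005, 0.001, 0.004, 0.001], [0.05, -0.0005, 0.001, 0.005, 0.001], [0.05, -0.0005, 0.001, 0.006, 0.001], [0.05, -0.0005, 0.001, 0.007, 0.001], [0.05, -0.0005, 0.001, 0.007, 0.001]]])

```text
time_s: 6.75
tool_pos: [0.5169, 0.1829, 0.1096]
tool_rot: [-179.8, -0.0, -4.0]
force: [0.2, 0.8, -2.9]
grip_width: 0.0576
```

```bash
python3 -c "
from h import *
to(.517,.183,.104,-4)"
```

```text
t 6.75 pos [0.5169 0.1829 0.1096] rot [-1.7983e+02 -1.0000e-02 -4.0000e+00] F [ 0.17  0.8  -2.85] M [0.04 0.03 0.08] w 0.0576
shift [ 0.0001 -0.0001  0.0056] turn 0.0001
```

Emit:
servo_tool(plan=[[[0.05, 0, 0, 0.001, 0], [0.05, 0, 0, 0.002, 0], [0.05, 0, 0, 0.003, 0], [0.05, 0, 0, 0.004, 0], [0.05, 0, 0, 0.005, 0], [0.05, 0, 0, 0.005, 0]]])

```text
time_s: 7.25
tool_pos: [0.5168, 0.1829, 0.1043]
tool_rot: [-179.8, 0.0, -4.0]
force: [0.4, 0.5, -2.9]
grip_width: 0.0579
```

It is 8 mm below the rim with no contact force, so the orientation and position are right. On down to the catches.

Emit:
servo_tool(plan=[[[0.05, 0, 0, 0.0015, 0], [0.05, 0, 0, 0.003, 0], [0.05, 0, 0, 0.0045, 0], [0.05, 0, 0, 0.006, 0], [0.05, 0, 0, 0.0075, 0], [0.05, 0, 0, 0.009, 0], [0.05, 0, 0, 0.01, 0], [0.05, 0, 0, 0.01, 0]]])

```text
time_s: 7.92
tool_pos: [0.5167, 0.1828, 0.0941]
tool_rot: [-179.8, 0.0, -4.0]
force: [-0.7, 0.7, -2.1]
grip_width: 0.0578
```

```bash
python3 -c "
from h import *
to(.517,.183,.092,-4)"
```

```text
t 7.92 pos [0.5167 0.1828 0.0941] rot [-1.7984e+02  3.0000e-02 -4.0000e+00] F [-0.73  0.72 -2.11] M [ 0.02 -0.05  0.02] w 0.0578
shift [ 0.0003 -0.0002  0.0021] turn -0.0
```

Free of the walls. Now raise the grip and press through the catches in small steps.

Emit:
servo_tool(plan=[[[0.05, 0, 0, 0.001, 0], [0.05, 0, 0, 0.002, 0], [0.05, 0, 0, 0.003, 0], [0.05, 0, 0, 0.004, 0], [0.05, 0, 0, 0.005, 0], [0.05, 0, 0, 0.005, 0]]], force=45)

```text
time_s: 8.42
tool_pos: [0.5174, 0.1835, 0.0904]
tool_rot: [-179.8, -0.1, -4.0]
force: [-1.9, 0.3, 4.9]
grip_width: 0.0576
```

Emit:
servo_tool(plan=[[[0.05, 0, 0, 0.001, 0], [0.05, 0, 0, 0.002, 0], [0.05, 0, 0, 0.003, 0], [0.05, 0, 0, 0.003, 0]]])

```text
time_s: 8.75
tool_pos: [0.5181, 0.1834, 0.0884]
tool_rot: [-179.8, -0.2, -4.0]
force: [-0.7, -0.5, 4.5]
grip_width: 0.0577
```

Emit:
servo_tool(plan=[[[0.05, 0, 0, 0.001, 0], [0.05, 0, 0, 0.002, 0], [0.05, 0, 0, 0.003, 0], [0.05, 0, 0, 0.004, 0], [0.05, 0, 0, 0.004, 0]]])

```text
time_s: 9.17
tool_pos: [0.5187, 0.1833, 0.0846]
tool_rot: [-179.8, -0.2, -4.0]
force: [-0.2, -0.4, 2.9]
grip_width: 0.0578
```

```bash
python3 -c "
from h import *
to(.517,.183,.067,-4)"
```

```text
t 9.17 pos [0.5187 0.1833 0.0846] rot [-179.82   -0.22   -4.  ] F [-0.17 -0.35  2.87] M [-0.15  0.06 -0.03] w 0.0578
shift [-0.0017  0.0005  0.0176] turn -0.0001
```

Emit:
servo_tool(plan=[[[0.05, -0.0005, 0, 0.0015, 0], [0.05, -0.001, 0, 0.003, 0], [0.05, -0.0015, 0, 0.0045, 0], [0.05, -0.0015, 0, 0.006, 0], [0.05, -0.0015, 0, 0.0075, 0], [0.05, -0.0015, 0, 0.009, 0], [0.05, -0.0015, 0, 0.01, 0], [0.05, -0.0015, 0, 0.01, 0]]])

```text
time_s: 9.83
tool_pos: [0.5172, 0.1834, 0.0741]
tool_rot: [-179.8, -0.2, -4.0]
force: [3.0, 1.3, 0.6]
grip_width: 0.0575
```

```bash
python3 -c "
from h import *
to(.517,.183,.067,-4)
W=cloud(cam('scene'));a=np.radians(-4);d=W[...,:2]-[.517,.183];x=d[...,0]*np.cos(a)+d[...,1]*np.sin(a);y=-d[...,0]*np.sin(a)+d[...,1]*np.cos(a)
m=(x<-.045)&(x>-.078)&(abs(y)<.028)&(W[...,2]>.07);print(np.percentile(W[m][:,2],[50,75,90,97]),m.sum())
"
```

```text
t 9.83 pos [0.5172 0.1834 0.0741] rot [-179.81   -0.22   -4.01] F [2.99 1.33 0.61] M [ 0.01 -0.57 -0.01] w 0.0575
shift [-0.0002  0.0004  0.0071] turn -0.0002
[0.46163674 0.49924851 0.51158706 0.52056827] 538
```

Emit:
servo_tool(plan=[[[0.05, 0.0005, 0, 0.001, 0], [0.05, 0.0005, 0, 0.002, 0], [0.05, 0.0005, 0, 0.003, 0], [0.05, 0.0005, 0, 0.004, 0], [0.05, 0.0005, 0, 0.005, 0], [0.05, 0.0005, 0, 0.006, 0], [0.05, 0.0005, 0, 0.006, 0]]])

```text
time_s: 10.47
tool_pos: [0.5168, 0.1833, 0.0675]
tool_rot: [-179.8, -0.1, -4.0]
force: [0.0, 0.3, -1.7]
grip_width: 0.0577
```

Emit:
servo_tool(plan=[[[0.05, 0, 0, 0.001, 0], [0.05, 0, 0, 0.002, 0], [0.05, 0, 0, 0.002, 0]]])

```text
time_s: 10.72
tool_pos: [0.5169, 0.1835, 0.0671]
tool_rot: [-179.9, -0.1, -4.0]
force: [-3.9, -0.5, 9.1]
grip_width: 0.0578
```

```bash
python3 -c "
from h import *
to(.517,.183,.067,-4)
W=cloud(cam('scene'));a=np.radians(-4);d=W[...,:2]-[.517,.183];x=d[...,0]*np.cos(a)+d[...,1]*np.sin(a);y=-d[...,0]*np.sin(a)+d[...,1]*np.cos(a)
m=(x<-.055)&(x>-.078)&(abs(y)<.028)&(W[...,2]>.07)&(W[...,2]<.14);print(np.percentile(W[m][:,2],[50,75,90,97]),m.sum())
"
```

```text
t 10.72 pos [0.5169 0.1835 0.0671] rot [-1.799e+02 -1.300e-01 -3.970e+00] F [-3.86 -0.5   9.11] M [-0.62  0.87 -0.04] w 0.0578
shift [0.0001 0.0005 0.0001] turn 0.0005
[0.09494353 0.09879802 0.1023574  0.10429864] 100
```

The TCP is at the home height (0.0671 = 0.055 + 0.012). The roller drag vanished at 0.0675, which fits the snap, and then the floor stopped it at about 12 N. Ease off, open, retreat upward.

Emit:
servo_tool(plan=[[[0.05, 0, 0, 0, 0], [0.05, 0, 0, -0.0003, 0], [0.065, 0, 0, -0.0003, 0], [0.075, 0, 0, -0.0003, 0], [0.087, 0, 0, -0.0003, 0], [0.087, 0, 0, -0.0003, 0], [0.087, 0, 0, -0.0003, 0], [0.087, 0, 0, -0.0003, 0], [0.087, 0, 0, -0.0003, 0], [0.087, 0, 0, -0.0003, 0]]])

```text
time_s: 11.6
tool_pos: [0.517, 0.1835, 0.0674]
tool_rot: [-179.9, -0.1, -4.0]
force: [0.1, -0.1, 0.1]
grip_width: 0.0866
```

Emit:
servo_tool(plan=[[[0.087, 0, 0, -0.005, 0], [0.087, 0, 0, -0.015, 0], [0.087, 0, 0, -0.03, 0], [0.087, 0, 0, -0.05, 0], [0.087, 0, 0, -0.075, 0], [0.087, 0, 0, -0.1, 0], [0.087, 0, 0.03, -0.12, 0], [0.087, 0, 0.06, -0.13, 0], [0.087, 0, 0.1, -0.13, 0], [0.087, 0, 0.14, -0.13, 0], [0.087, 0, 0.17, -0.13, 0], [0.087, 0, 0.18, -0.13, 0]]])

```text
time_s: 12.6
tool_pos: [0.5039, -0.0025, 0.1982]
tool_rot: [179.9, -0.2, -4.4]
force: [-0.4, -0.1, -0.1]
grip_width: 0.0868
```

Run:
```python
from h import *
to(.517,.183,.2,-4)
A=[]
for n in('scene','top'):
    k=cam(n);W=cloud(k);a=np.radians(-4);d=W[...,:2]-[.517,.183];x=d[...,0]*np.cos(a)+d[...,1]*np.sin(a);y=-d[...,0]*np.sin(a)+d[...,1]*np.cos(a)
    m=(abs(x)<.078)&(abs(y)<.034)&(W[...,2]>.088)&(W[...,2]<.13)
    q=W[m];q=q[q[:,2]>np.percentile(q[:,2],40)]
    print(n,m.sum(),'z pct',np.percentile(q[:,2],[50,90,98]).round(4),'x',np.percentile(x[m],[1,99]).round(4),'y',np.percentile(y[m],[1,99]).round(4))
    for s in(-1,1):
        e=m&(x*s>.055); print('  end',s,np.percentile(W[e][:,2],[75,95]).round(4),e.sum())
    # bystanders
    for b,r in dict(jar=(.689,-.028),tape=(.644,.428)).items(): 
        e=(abs(W[...,0]-r[0])<.05)&(abs(W[...,1]-r[1])<.05)&(W[...,2]>.025); print(b,W[e].mean(0).round(3),cloud(dict(np.load(n+'.npz')))[e].mean(0).round(3))
    p=np.array([.517,.183,.08,1]);q=k['camera_from_world']@p;u=int(k['mtx'][0,0]*q[0]/-q[2]+k['mtx'][0,2]);v=int(k['mtx'][1,1]*q[1]/q[2]+k['mtx'][1,2])
    A.append(cv2.resize(k['image'][v-45:v+45,u-40:u+40][...,::-1],(395,440),interpolation=cv2.INTER_CUBIC))
cv2.imwrite('pics/end.png',np.hstack(A))
```

```text
t 12.6 pos [ 0.5039 -0.0025  0.1982] rot [179.95  -0.21  -4.4 ] F [-0.39 -0.07 -0.07] M [-0.04  0.04 -0.04] w 0.0868
shift [-0.0012 -0.186  -0.002 ] turn -0.007
scene 240 z pct [0.101  0.1055 0.1078] x [-0.0726  0.0692] y [-0.0276  0.0305]
  end -1 [0.1004 0.1055] 83
  end 1 [0.101  0.1059] 42
jar [ 0.674 -0.018  0.029] [ 0.68  -0.02   0.023]
tape [0.636 0.435 0.552] [nan nan nan]
top 218 z pct [0.1007 0.1051 0.1077] x [-0.0702  0.0709] y [-0.0297  0.0282]
  end -1 [0.1014 0.1044] 61
  end 1 [0.1    0.1027] 59
jar [ 0.682 -0.027  0.815] [nan nan nan]
tape [0.656 0.409 0.679] [nan nan nan]
```

View pics/end.png

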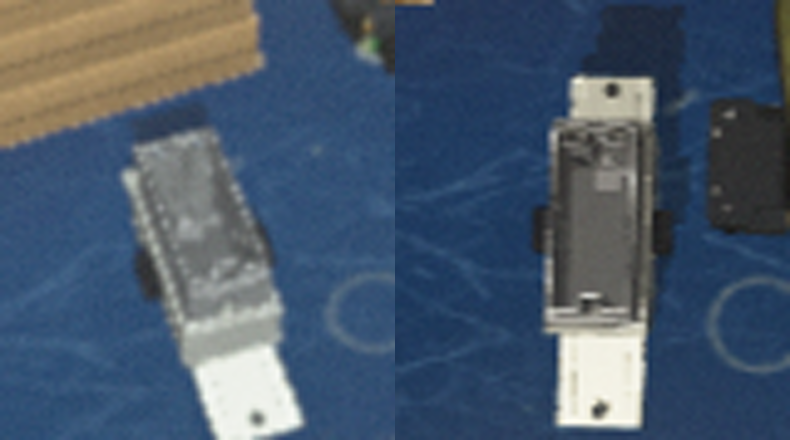

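The tote sits level and nested at (600,225), both ends about 101 mm high (102 expected), with the two-groove end at the far side. The gripper is clear. Handing in.

```bash
python3 -c "
from h import *
env.sign_off(); to(.5,0,.2,-4)"
```

```text
the job is handed in; nothing more can be done
the job is handed in; nothing more can be done
```

The grey tote is nested and pressed home in the base tote on the rail and released, and I handed the job in at about 12.6 s. No verdict is reported.

**No half turn:** I did not turn the tote, because the scene disagreed with the text. Both cameras' images and depth showed one groove in the end facing the robot and two in the far end. The base's two ribs were also at the far end, with the base offset about 7 mm that way, so the tote already faced the right way. Entering the mouth confirmed this: it dropped below the rim without contact force.

**Pressing home:** After pressing on the catches, the reading reached about 7 N above the tote's hanging weight, sampled only at the end of each call. The drag disappeared close to home, and the tote then stopped on the floor at about 12 N. I take the lost drag as the catches snapping in, but I did not tug the tote to prove it.

**Last checks:**
- **Tote:** its top is at about 101 mm at both ends (102 mm expected), it is level, and it is within about 1 mm of the base's centre.
- **Gripper:** it is open and clear of the tote, with force near zero.
- **Bystanders:** my automatic before/after comparison of the jar and tape measure failed, because the arm was in view and some depth readings were missing. I never located the hygrometer. The arm's path stayed well clear of the jar and tape measure, and no unexpected contact showed in the force readings.

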